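Prove the hub with the right keyway on the keyed test shaft

ROBOT

A 6-joint arm with a two-finger parallel gripper is mounted at the origin on a cart in front of the work surface, level with it; the furniture and walls round the work are solid. World frame = base frame: x ahead of the robot, y to its left, z up, the work surface at z = 0. Lengths are in m, angles in rad, forces in N, time in s.
With the tool pointing down it reaches from about 0.15 to 0.775 m from the base axis. Payload 6.1 kg.
Tool frame: the origin (TCP) lies between the finger pads; the fingertips stand 8 mm ahead of it and the grasp point (between the pads) lies 11 mm behind it; x points along the fingers, y is the direction in which the jaws open and shut, and the axes are right-handed (so a half turn about x gives the same grasp; the last joint's range is limited). The gripper opens to 85 mm and grips with 20 to 120 N. Pads are 22 mm wide; open, the fingers measure 114 mm over their backs; the gripper's body (76 mm by 85 mm) begins 54 mm behind the grasp point. The pads swing forward as they close: fully open they stand 13 mm farther back than shut.
Start: joints at [-1.216, 0.126, -0.04, 1.405, 0, 1.571], TCP at [0.182, -0.492, 0.239] pointing down, gripper open.
Joint ranges: [-2.72, 2.72], [-0.95, 1.95], [-1.27, 1.35], [-1.78, 2.02], [-1.46, 1.47], [-3.14, 3.14]. Speed limits (rad/s): [2.39, 2.39, 3.01, 3.14, 3.14, 3.14].

INTERFACE

Orientations are given as a unit quaternion [w, x, y, z].
In Python, from bench import env gives the robot as it stands.
- The arm moves only by the tool jog_arm, never from a script. Its argument "motion" is a list that holds one entry, the list of rows, each a list of 5 numbers: the shift along the tool's x, y, z in cm, then the turn about the tool's x in rad, then the gripper's target within -1 to 1 (fully open at 1, half-way at 0, shut at -1). A call has 1 to 20 rows; each row shifts and turns the commanded pose from where the row before left it, along the tool's axes as they then stand; what a row does not reach is not made up. A row lasts 1/12 s, in which the tool goes at most 41.7 mm and 7.16 degrees, less where a joint would pass 70% of its speed; a pose out of reach is approached as far as the arm can. A call is refused whole if a number of a shift passes 4.17 or a number of a turn 0.125, either way. A call with a gripper value outside its range is refused whole. The fingers move at their own pace and stop on an object; "grip_force" is the grip in N (left out, the last holds). Time passes only in rows, so rows that do not move let the fingers close. It gives the time, the measured TCP pose, the force and the opening at its end, in the units of the state.
- env.observe(): the state, without advancing time (a new reading comes with each control period).
- env.read_camera(name): name is "scene" or "top" or "wrist"; returns the picture (480x640x3 uint8, red, green, blue); there is no depth.
- env.get_calibration(name): a dict with "mtx" (3x3 intrinsics, pixels), "k1" (the pictures are not rectified: a ray, as slopes to the right and down, at radius r is drawn at 1 + k1 r^2 times it, then the intrinsics apply), "R" (3x3) and "t" (3): a world point X has camera coordinates R X + t. Camera axes: x right, y down, z forward; pixel columns grow to the right and rows downward; lengths in m; the calibration is good to about 2 mm. A picture is of the moment at which its call begins: read the wrist's pose just before it. get_calibration takes no time and is no camera call; for the wrist camera it gives the pose at the moment of the call.
- env.sign_off(): hands the job in, once; it reports no verdict.
The state is a dict: "t": time; "q": joint angles; "dq": joint speeds; "joint_efforts": joint torques, N m; "tool_pos": TCP position; "tool_rot": TCP orientation; "wrist_force": force on the tool from outside, world axes, zero at the start; "moment": the same for the moment, N m; "grip_width": finger opening in m.
Only numpy, scipy, OpenCV 4.12 (cv2) and the standard library are available. Lean on these libraries where they do the work, as an engineer would, in place of code of your own. Each camera call takes 0.05 s, during which the arm holds its last target.

TASK

Three footed hubs stand on the board; they are alike except for where the keyway is cut in the bore. Choose the one whose keyway lines up with the key on the checking stand's level test shaft when the hub stands on its foot, and slide it along the board onto the shaft, fully home against the shoulder of the stand. Leave it there, standing on its foot, and leave the other two hubs where they stand.

Things in the scene. Friction and masses are not known exactly. Their poses are not given: they have to be found in the camera images.
- shoulder (a point): Checking stand, a grey steel bracket fixed to a 6 mm plywood board, 76 mm wide and 62 mm high, with a level steel test shaft overhanging bare board towards the robot. Point: centre of the shaft's root, on the shoulder face (steel disc 45 mm across) that a hub comes home against, 32 mm above the board. -x: along the shaft to its free end; z: up. A hub's centre is 30 mm from it when fully home.
- shaft_tip (a point): Centre of the shaft's free end, 76 mm from the shoulder point, 32 mm above the board; axes as the shoulder's. The shaft is 22 mm in diameter, its end tapered over 5 mm. The key is a straight bar along its very top (12 o'clock), 7 mm wide, rising to 20 mm above the shaft's axis, from the shoulder to 64 mm out.
- hub_a_center (a point): Aluminium hub with its keyway at the top of the bore (12 o'clock, +z). Point: middle of the bore, 32 mm above the foot's underside; x along the bore, y across, z up. 60 mm long (x), 56 mm wide (y; sides flat and parallel from 8 to 50 mm up), 60 mm high, on a foot 78 mm wide and 8 mm thick; about 0.25 kg. Front and back ends are alike.
- hub_b_center (a point): Aluminium hub, as hub_a in outside, bore, point and axes, but its keyway is 45 degrees from the top, half-way from +z towards +y. All three: through bore 28 mm in diameter, keyway 13 mm wide, its floor 24 mm from the axis; standing on the board, the bore is at the shaft's height with 3 mm clearance all round.
- hub_c_center (a point): Aluminium hub, as hub_a in outside, bore, point and axes, but its keyway is at the side of the bore (+y, 90 degrees from the top).

How it is judged:
By the outcome, as a careful person would: the job done as asked, in the order asked, and still so for the second after the job is handed in, with the robot touching nothing.
It also fails if it takes over 45 s, if anything falls off the work surface, if the arm or the gripper's body presses on something with over 40 N, if the wrist force passes 120 N, or if a joint passes its speed limit or range.

## Working session

There is one attempt and no reset: what is moved stays moved. The work goes in short steps, Python scripts to look and compute and a tool call to move; the robot and the scene stay as the last step left them, time stands still between calls to the robot, and variables do not carry over. Pictures are saved under pics/ and viewed, and the job is handed in when it is done.

Besides the shell and the picture viewer there is one more tool, called as a command line: name --argument value ..., lists and objects as JSON in quotes. jog_arm: Moves the arm, as the interface text tells. Its arguments: {"type":"object","properties":{"motion":{"type":"array"},"grip_force":{"type":"number"}},"required":["motion"]}

```bash
mkdir -p pics; python3 - <<'E'
from bench import env
import cv2
s=env.observe(); print(s['t'],s['tool_pos'],s['tool_rot'],s['grip_width'])
for n in ['scene','top']:
    im=env.read_camera(n); cv2.imwrite(f'pics/{n}0.png',im[:,:,::-1])
    c=env.get_calibration(n); print(n,c)
E
```

```text
0.0 [ 0.18223704 -0.49192292  0.23850898] [-0.1242085  -0.6959026  -0.12535028  0.69611718] 0.08557801421935533
scene {'mtx': array([[494.40356938,   0.        , 320.37841744],
       [  0.        , 494.40356938, 239.59196712],
       [  0.        ,   0.        ,   1.        ]]), 'k1': 0.004862052047470739, 'R': array([[-0.64974694, -0.76013597, -0.00471358],
       [-0.45493155,  0.39381794, -0.79871442],
       [ 0.60898785, -0.51681789, -0.60169183]]), 't': array([0.54536035, 0.18918113, 0.74325177])}
top {'mtx': array([[441.47695028,   0.        , 320.43830072],
       [  0.        , 441.47695028, 237.20905458],
       [  0.        ,   0.        ,   1.        ]]), 'k1': -0.06563610094375626, 'R': array([[ 0.0024498 , -0.99923061,  0.03914316],
       [-0.98834128, -0.00837838, -0.15202407],
       [ 0.15223506, -0.03831437, -0.98760139]]), 't': array([0.26441395, 0.52819526, 0.85535851])}
```

View pics/scene0.png

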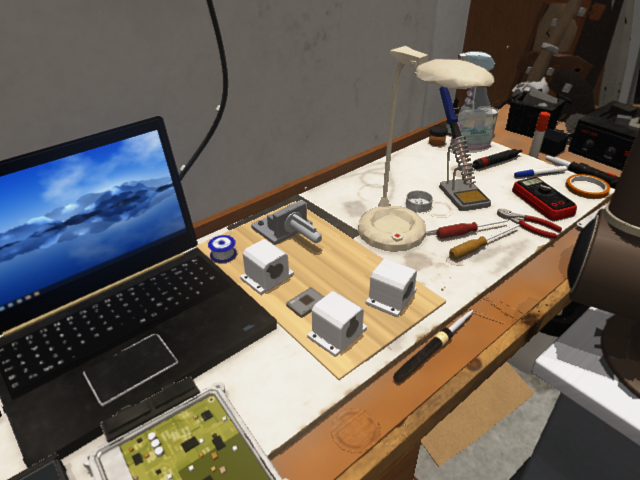

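View pics/top0.png

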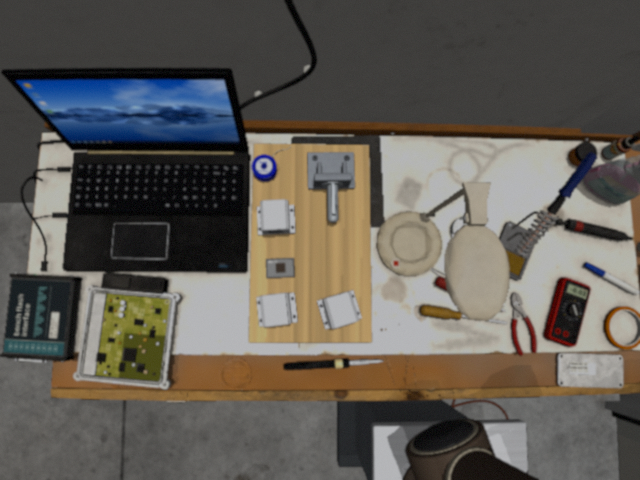

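```bash
python3 - <<'E'
import cv2
im=cv2.imread('pics/scene0.png')[195:365,200:440]; cv2.imwrite('pics/s_z.png',cv2.resize(im,None,fx=3.3,fy=3.3,interpolation=cv2.INTER_CUBIC))
im=cv2.imread('pics/top0.png')[135:350,240:390]; cv2.imwrite('pics/t_z.png',cv2.resize(im,None,fx=2.75,fy=2.75,interpolation=cv2.INTER_CUBIC))
E
```

```text
(no output)
```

View pics/s_z.png

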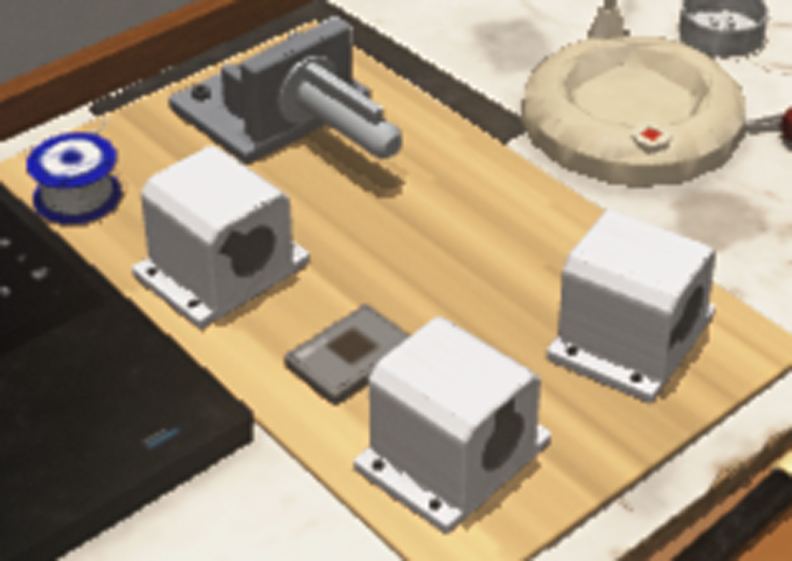

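View pics/t_z.png

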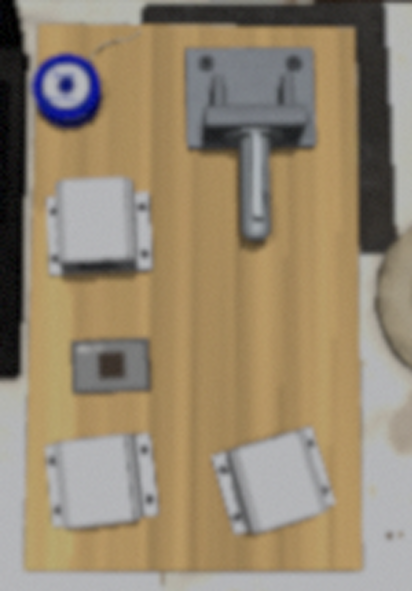

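```bash
cat > h.py <<'E'
import numpy as np, cv2
from bench import env
def ray(c,u,v):
    K=c['mtx']; d=np.array([c['k1'],0,0,0,0.])
    p=cv2.undistortPoints(np.array([[[u,v]]],float),K,d)[0,0]
    R=np.array(c['R']);t=np.array(c['t'])
    return -R.T@t, R.T@np.array([p[0],p[1],1])
def onz(c,u,v,z):
    C,d=ray(c,u,v); return C+d*(z-C[2])/d[2]
def proj(c,X):
    X=np.atleast_2d(X).astype(float); R=np.array(c['R']); 
    return cv2.projectPoints(X,cv2.Rodrigues(R)[0],np.array(c['t'],float),c['mtx'],np.array([c['k1'],0,0,0,0.]))[0][:,0]
def pose(s):
    from scipy.spatial.transform import Rotation as Ro
    q=s['tool_rot']; return Ro.from_quat([q[1],q[2],q[3],q[0]]).as_matrix()
E
python3 - <<'E'
from h import *
c=env.get_calibration('top'); np.set_printoptions(precision=4,suppress=True)
f=lambda x,y:(240+x/2.75,135+y/2.75)
for n,x,y,z in [('A nl',55,526,.014),('A nr',157,513,.014),('A fl',47,437,.014),('A fr',146,431,.014),('C nl',236,534,.014),('C fl',212,455,.014),('C nr',334,502,.014),('C fr',309,428,.014),
 ('tip',255,236,.038),('root',255,135,.038),('plate l',186,148,.012),('plate r',316,148,.012),('brd nl',24,570,.006),('brd nr',362,570,.006),('brd fl',36,24,.006),('brd fr',356,26,.006),('blk nl',74,392,.01),('blk nr',150,390,.01),('blk fr',150,340,.01),('B nr',150,272,.014),('B fr',148,192,.014)]:
    print(n,onz(c,*f(x,y),z))
print(pose(env.observe())); 
w=env.get_calibration('wrist'); print(w['R'],-w['R'].T@w['t'],w['mtx'][0,0])
E
```

```text
A nl [0.3487 0.387  0.014 ]
A nr [0.3583 0.313  0.014 ]
A fl [0.4131 0.3942 0.014 ]
A fr [0.4179 0.3216 0.014 ]
C nl [0.3432 0.2552 0.014 ]
C fl [0.4005 0.2729 0.014 ]
C nr [0.3663 0.1831 0.014 ]
C fr [0.4205 0.2011 0.014 ]
tip [0.5601 0.2426 0.038 ]
root [0.6369 0.2424 0.038 ]
plate l [0.6332 0.2936 0.012 ]
plate r [0.6345 0.1937 0.012 ]
brd nl [0.3165 0.4098 0.006 ]
brd nr [0.3165 0.1617 0.006 ]
brd fl [0.7335 0.4116 0.006 ]
brd fr [0.736  0.1601 0.006 ]
blk nl [0.4465 0.3754 0.01  ]
blk nr [0.4483 0.3191 0.01  ]
blk fr [0.4856 0.3195 0.01  ]
B nr [0.5365 0.32   0.014 ]
B fr [0.5979 0.3222 0.014 ]
[[-0.0005  0.3474 -0.9377]
 [ 0.0013 -0.9377 -0.3474]
 [-1.     -0.0014  0.    ]]
[[ 0.3471 -0.9378 -0.0008]
 [-0.8865 -0.3284  0.3261]
 [-0.3061 -0.1125 -0.9453]] [ 0.2598 -0.4631  0.3749] 419.22532653188074
```

```bash
python3 - <<'E'
from h import *
np.set_printoptions(precision=3,suppress=True)
a=env.get_calibration('scene');b=env.get_calibration('top')
def tri(p,q):
    C1,d1=ray(a,*p);C2,d2=ray(b,*q)
    s=np.linalg.lstsq(np.c_[d1,-d2],C2-C1,rcond=None)[0]
    return (C1+d1*s[0]+C2+d2*s[1])/2, np.linalg.norm(C1+d1*s[0]-C2-d2*s[1])
print('shade',tri((455,72),(478,255)))
print('top of arm',tri((408,55),(477,193)))
for z in (.25,.3,.35,.4,.45): print(z,onz(b,478,320,z),onz(b,478,184,z),onz(b,446,255,z),onz(a,455,72,z))
E
```

```text
shade (array([0.451, 0.062, 0.341]), np.float64(0.017109195638908226))
top of arm (array([0.538, 0.066, 0.349]), np.float64(0.00571438174021991))
0.25 [0.368 0.036 0.25 ] [0.581 0.025 0.25 ] [0.468 0.082 0.25 ] [ 0.607 -0.18   0.25 ]
0.3 [0.37  0.056 0.3  ] [0.567 0.046 0.3  ] [0.462 0.098 0.3  ] [ 0.518 -0.051  0.3  ]
0.35 [0.372 0.076 0.35 ] [0.553 0.066 0.35 ] [0.456 0.115 0.35 ] [0.43  0.078 0.35 ]
0.4 [0.374 0.096 0.4  ] [0.539 0.087 0.4  ] [0.45  0.131 0.4  ] [0.342 0.206 0.4  ]
0.45 [0.375 0.116 0.45 ] [0.524 0.108 0.45 ] [0.445 0.148 0.45 ] [0.254 0.335 0.45 ]
```

jog_arm --motion '[[[0,-2.76,-1.41,0,1],[0,-2.76,-1.41,0,1],[0,-2.76,-1.41,0,1],[0,-2.76,-1.41,0,1],[0,-2.76,-1.41,0,1],[0,-2.76,-1.41,0,1],[0,-2.76,-1.41,0,1],[0,-2.76,-1.41,0,1],[0,-2.76,-1.41,0,1],[0,-2.76,-1.41,0,1],[0,-2.76,-1.41,0,1],[0,-2.76,-1.41,0,1],[0,-2.76,-1.41,0,1],[0,-2.76,-1.41,0,1],[0,-2.76,-1.41,0,1],[0,-2.76,-1.41,0,1]]]'

```text
t: 1.43
tool_pos: [0.24, 0.0015, 0.2393]
tool_rot: [0.125, 0.696, 0.124, -0.696]
wrist_force: [0.8, -0.7, 0.2]
grip_width: 0.0851
```

jog_arm --motion '[[[0,0,0,-0.12,1],[0,0,0,-0.12,1],[0,0,0,-0.12,1],[0,0,0,-0.12,1],[0,0,0,-0.12,1],[0,0,0,-0.12,1],[0,0,0,-0.12,1],[0,0,0,-0.12,1],[0,0,0,-0.12,1],[0,0,0,-0.12,1],[0,0,0,-0.12,1],[0,0,0,-0.12,1],[0,0,0,-0.12,1],[0,0,0,-0.12,1],[0,0,0,-0.12,1],[0,0,0,-0.12,1],[0,0,0,-0.12,1],[0,0,0,-0.12,1],[0,0,0,-0.12,1],[0,0,0,-0.12,1]]]'

```text
t: 3.1
tool_pos: [0.2403, 0.0002, 0.239]
tool_rot: [0.694, 0.134, 0.695, -0.134]
wrist_force: [-0.2, -0.2, 0.1]
grip_width: 0.0855
```

```bash
python3 - <<'E'
from h import *
s=env.observe(); print(s['t'],s['tool_pos'],s['q'],s['wrist_force']);R=pose(s);print(R, np.degrees(np.arctan2(R[1,1],R[0,1])))
E
```

```text
3.1 [2.40256096e-01 1.83440387e-04 2.39038661e-01] [ 7.42297812e-04 -4.18150763e-01 -4.93290807e-01  1.49618311e+00
  1.77348823e-05  3.81602497e-01] [-0.15981796 -0.24984379  0.09670365]
[[-5.26835345e-04  3.71719126e-01  9.28345094e-01]
 [ 1.73438184e-05  9.28345226e-01 -3.71719169e-01]
 [-9.99999861e-01 -1.79733748e-04 -4.95532106e-04]] 68.17832026482331
```

jog_arm --motion '[[[0,0,0,-0.125,1],[0,0,0,-0.125,1],[0,0,0,-0.125,1],[0,0,0,-0.125,1],[0,2.73,1.34,0,1],[0,2.73,1.34,0,1],[0,2.73,1.34,0,1],[0,2.73,1.34,0,1],[0,2.73,1.34,0,1],[0,2.73,1.34,0,1],[0,2.73,1.34,0,1],[0,2.73,1.34,0,1],[0,2.73,1.34,0,1],[0,2.73,1.34,0,1],[0,2.73,1.34,0,1],[0,2.73,1.34,0,1],[0,0,0,0,1],[0,0,0,0,1]]]'

```text
t: 4.6
tool_pos: [0.3632, 0.3446, 0.238]
tool_rot: [0.705, -0.041, 0.707, 0.04]
wrist_force: [-0.2, 0.3, -0.2]
grip_width: 0.0855
```

```bash
python3 - <<'E'
from h import *
s=env.observe(); print(s['t'],s['tool_pos'],s['q']);R=pose(s);print(np.degrees(np.arctan2(R[1,1],R[0,1])))
import pickle
c=env.get_calibration('wrist');im=env.read_camera('wrist')[:,:,::-1]; cv2.imwrite('pics/w1.png',im); pickle.dump(c,open('w1.pkl','wb'))
E
```

```text
4.6 [0.36317404 0.34462918 0.23803792] [ 7.59260056e-01  8.18184541e-02 -9.16052674e-02  1.39993294e+00
 -9.83769224e-05  6.44487971e-01]
96.57605538224702
```

View pics/w1.png

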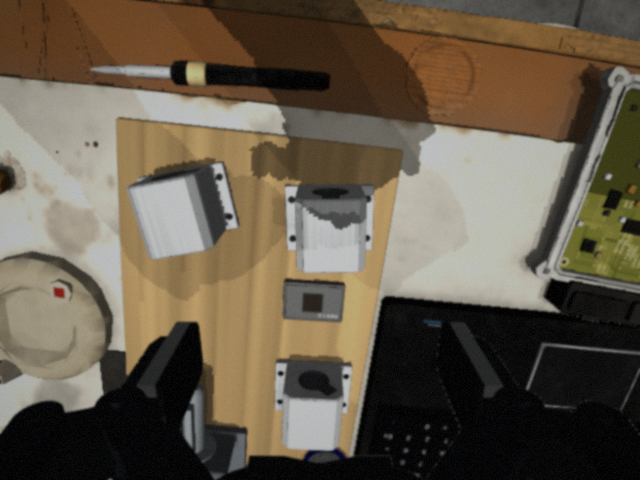

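```bash
python3 - <<'E'
import cv2
im=cv2.imread('pics/w1.png')[140:290,110:410]; im=cv2.rotate(im,cv2.ROTATE_180)
cv2.imwrite('pics/w1z.png',cv2.convertScaleAbs(cv2.resize(im,None,fx=2.6,fy=2.6,interpolation=cv2.INTER_CUBIC),alpha=1.3))
E
```

```text
(no output)
```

View pics/w1z.png

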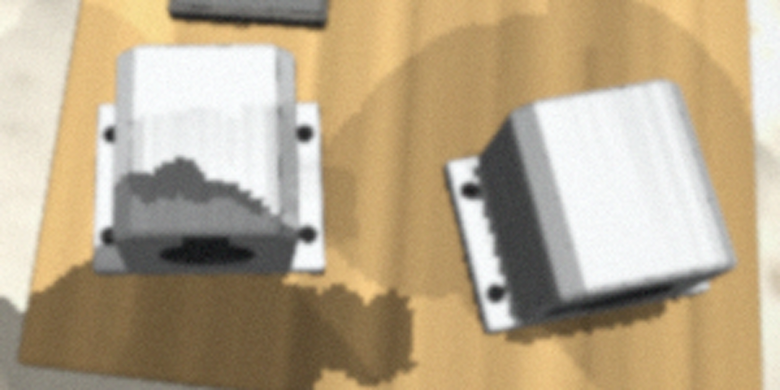

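```bash
python3 - <<'E'
from h import *
import pickle
c=pickle.load(open('w1.pkl','rb'))
f=lambda x,y:(110+299-(x/2.6-.3),140+149-(y/2.6-.3))
P=[onz(c,*f(x,y),.014) for x,y in [(111,134),(305,134),(109,236),(308,236),(94,271),(325,271),(100,103),(316,103)]]
P=np.array(P);print(P, P[:4].mean(0),P[4:].mean(0))
for i in (0,4):
  v=(P[i]+P[i+1]-P[i+2]-P[i+3])*(1 if i==0 else -1); print(np.degrees(np.arctan2(v[1],v[0])))
  v=P[i]-P[i+1]+P[i+2]-P[i+3]; print(np.degrees(np.arctan2(v[1],v[0]))-90)
C=P[:4].mean(0)
# top check: holes
t=env.get_calibration('top'); print((proj(t,P[:4])-[240,135])*2.75)
E
```

```text
[[0.39477033 0.39072226 0.014     ]
 [0.40256484 0.32342231 0.014     ]
 [0.35862588 0.38593157 0.014     ]
 [0.36637829 0.31900219 0.014     ]
 [0.34615483 0.3891331  0.014     ]
 [0.35506322 0.31221798 0.014     ]
 [0.40574081 0.39631903 0.014     ]
 [0.41450527 0.32064076 0.014     ]] [0.38058484 0.35476958 0.014     ] [0.38036603 0.35457772 0.014     ]
7.257126754196195
6.606762659691938
7.470841073550413
6.606369236898772
[[ 51.21436445 462.17111332]
 [143.30357259 451.90065151]
 [ 56.78241603 512.19605786]
 [148.82192456 501.77695642]]
```

jog_arm --motion '[[[0,0.4,0.92,0,1],[0,0.4,0.92,0,1],[0,0,0,0,1],[2.5,0,0,0,1],[2.5,0,0,0,1],[2.5,0,0,0,1],[2.5,0,0,0,1],[2.5,0,0,0,1],[2.5,0,0,0,1],[1.5,0,0,0,1],[0,0,0,0,1],[0,0,0,0,1]]]'

```text
t: 5.65
tool_pos: [0.3805, 0.3531, 0.0741]
tool_rot: [0.706, -0.04, 0.706, 0.039]
wrist_force: [0.4, 0.7, -0.2]
grip_width: 0.0855
```

```bash
python3 - <<'E'
from h import *
s=env.observe(); print(s['t'],s['tool_pos'],s['wrist_force'])
im=env.read_camera('wrist')[:,:,::-1]; cv2.imwrite('pics/w2.png',im)
im=env.read_camera('scene')[:,:,::-1][100:400,150:550]; cv2.imwrite('pics/s2.png',cv2.resize(im,None,fx=2,fy=2))
E
```

```text
5.65 [0.38047296 0.35313305 0.07411826] [ 0.38024618  0.73677513 -0.23626392]
```

View pics/w2.png

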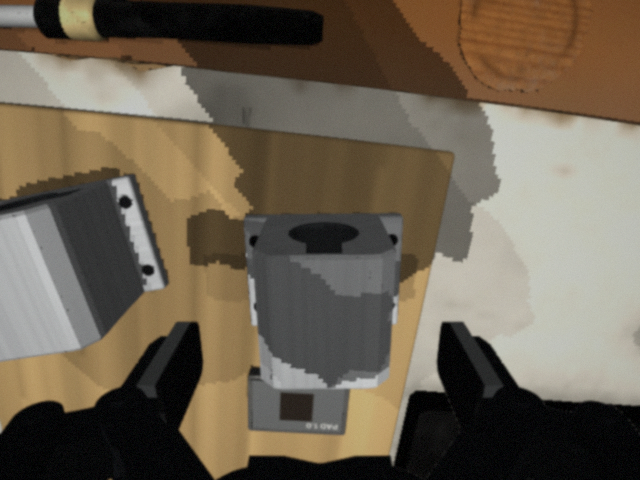

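View pics/s2.png

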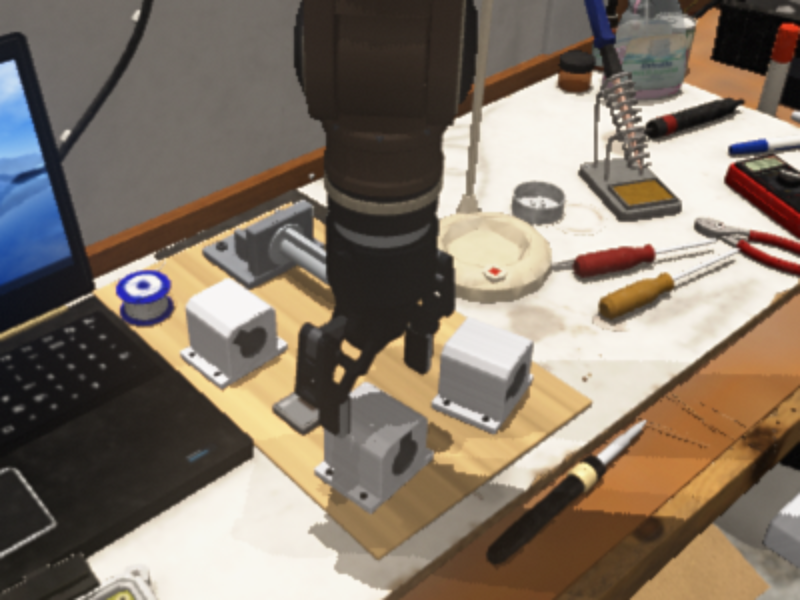

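jog_arm --motion '[[[1.5,0.1,0,0,1],[1.5,0,0,0,1],[1.4,0,0,0,1],[0,0,0,0,1],[0,0,0,0,0],[0,0,0,0,-1],[0,0,0,0,-1],[0,0,0,0,-1],[0,0,0,0,-1],[0,0,0,0,-1],[0,0,0,0,-1],[0,0,0,0,-1],[0,0,0,0,-1]]]' --grip_force 40

```text
t: 6.83
tool_pos: [0.3815, 0.3556, 0.032]
tool_rot: [0.707, -0.039, 0.705, 0.041]
wrist_force: [-0.6, -1.0, 6.4]
grip_width: 0.0553
```

```bash
python3 - <<'E'
from h import *
s=env.observe(); print(s['t'],s['tool_pos'],s['wrist_force'],s['moment'],s['grip_width'])
R=pose(s);print(np.degrees(np.arctan2(R[1,1],R[0,1])))
E
```

```text
6.8333 [0.38148214 0.35562548 0.03204339] [-0.57178054 -0.98421186  6.35124519] [-0.22493146  0.15374177  0.07680632] 0.05531238415021132
96.48474441414982
```

jog_arm --motion '[[[-1,0,0,0,-1],[-2,0,0,0,-1],[-2,0,0,0,-1],[-2,0,0,0,-1],[-1,0,0,0,-1],[0,0,0,0.057,-1],[0,0,0,0.057,-1],[0,-1,1.1,0,-1],[0,-2,2.2,0,-1],[0,-2,2.2,0,-1],[0,-2,2.2,0,-1],[0,-2,2.2,0,-1],[0,-1.35,1.5,0,-1],[0,-1,1,0,-1],[0,0,0,0,-1],[0,0,0,0,-1],[0,0,0,0,-1]]]' --grip_force 60

```text
t: 8.25
tool_pos: [0.5037, 0.2416, 0.1101]
tool_rot: [0.707, 0.0, 0.707, -0.0]
wrist_force: [-0.9, 0.5, -3.2]
grip_width: 0.0553
```

```bash
python3 - <<'E'
from h import *
import pickle
s=env.observe(); print(s['t'],s['tool_pos'],s['wrist_force'],s['moment'],s['grip_width'])
R=pose(s);print(np.degrees(np.arctan2(R[1,1],R[0,1])),R[2])
c=env.get_calibration('wrist');im=env.read_camera('wrist')[:,:,::-1]; cv2.imwrite('pics/w3.png',im); pickle.dump(c,open('w3.pkl','wb'))
t=env.read_camera('top')[:,:,::-1];cv2.imwrite('pics/t3.png',t)
cv2.imwrite('pics/t3z.png',cv2.resize(t[120:330,250:460],None,fx=2.8,fy=2.8,interpolation=cv2.INTER_CUBIC))
im=env.read_camera('scene')[:,:,::-1]; cv2.imwrite('pics/s3.png',im)
E
```

```text
8.25 [0.50372297 0.2416178  0.11010635] [-0.87654007  0.52578911 -3.17514151] [ 0.00137698 -0.00195855  0.01348677] 0.05531702597756235
89.9792279242687 [-9.99999480e-01  8.87296105e-05 -1.01557927e-03]
```

View pics/w3.png

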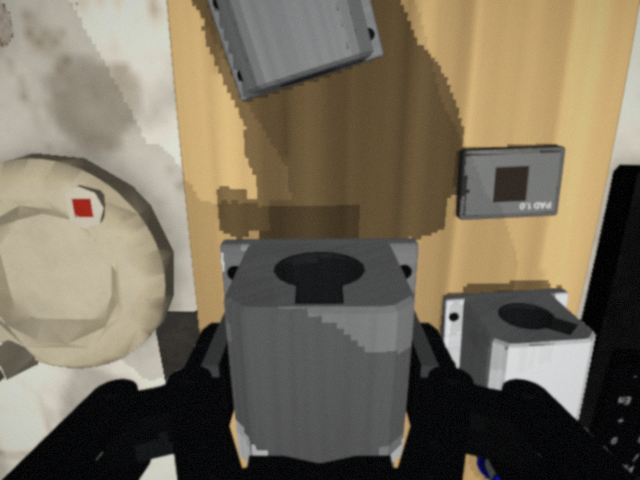

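View pics/t3z.png

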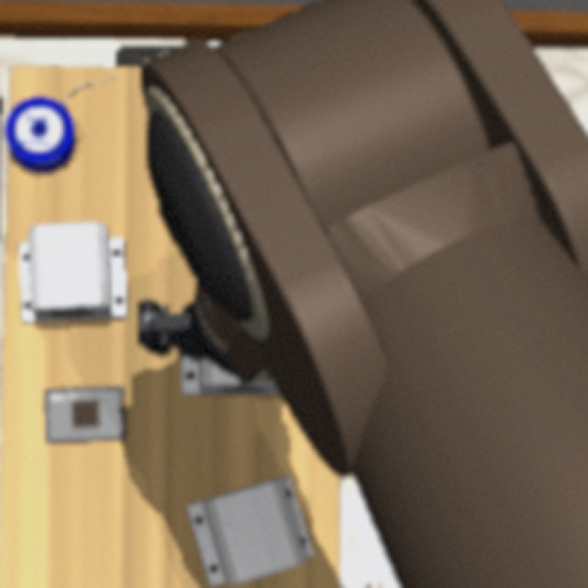

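View pics/s3.png

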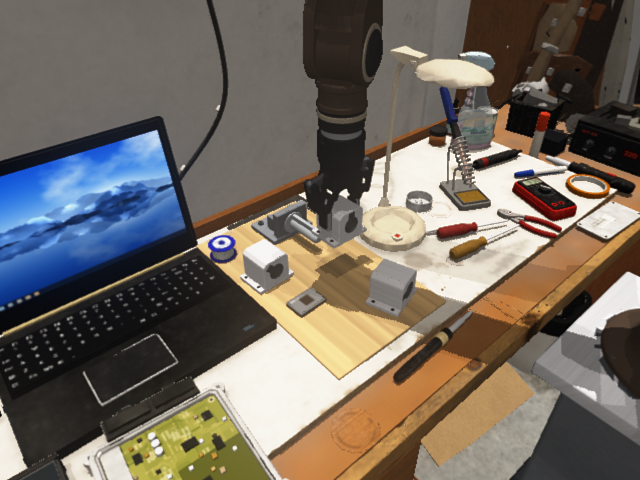

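```bash
python3 - <<'E'
import cv2,numpy as np
im=cv2.imread('pics/top0.png')
a=cv2.resize(im[285:335,250:305],None,fx=10,fy=10,interpolation=cv2.INTER_CUBIC)
b=cv2.resize(im[145:230,300:362],None,fx=7,fy=7,interpolation=cv2.INTER_CUBIC)
cv2.imwrite('pics/za.png',a);cv2.imwrite('pics/zb.png',b)
s=cv2.imread('pics/scene0.png')[195:275,240:340];cv2.imwrite('pics/zs.png',cv2.resize(s,None,fx=7,fy=7,interpolation=cv2.INTER_CUBIC))
E
```

```text
(no output)
```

View pics/za.png

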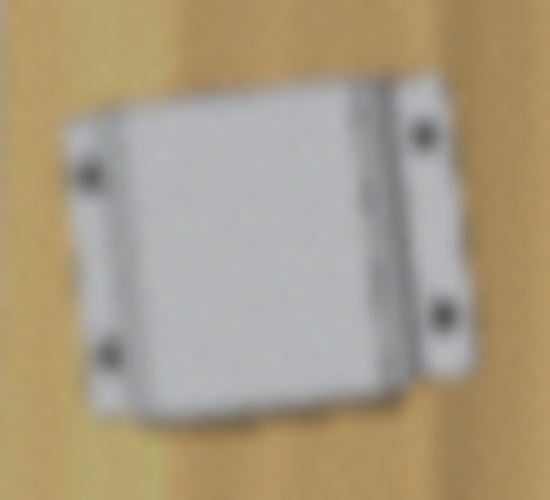

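View pics/zb.png

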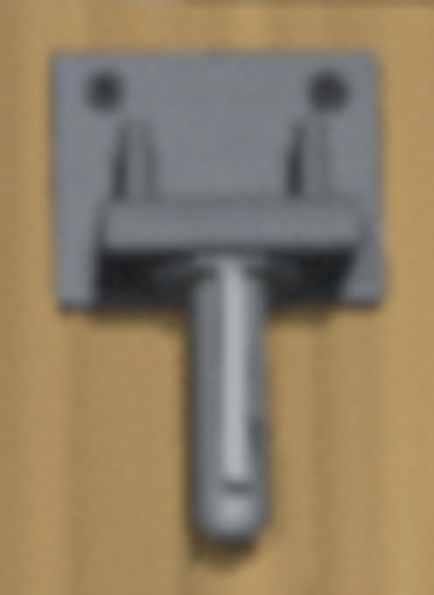

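View pics/zs.png

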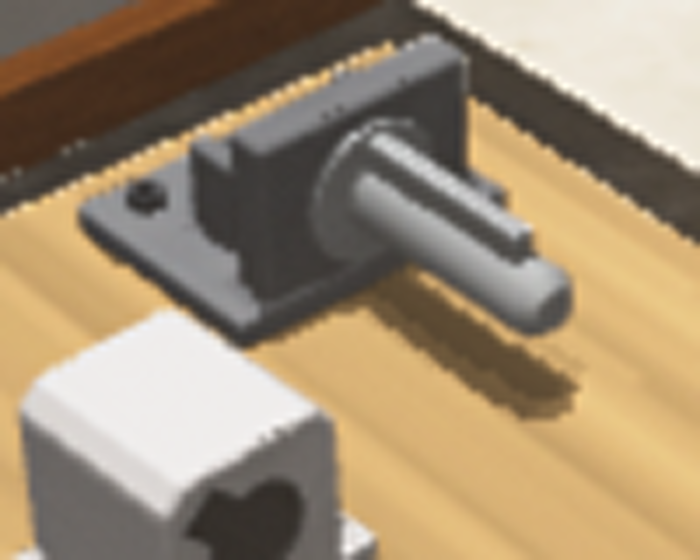

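```bash
python3 - <<'E'
from h import *
np.set_printoptions(precision=4,suppress=True)
c=env.get_calibration('top')
a=lambda x,y:(250+x/10-.45,285+y/10-.45)
b=lambda x,y:(300+x/7-.43,145+y/7-.43)
P=np.array([onz(c,*a(x,y),.014) for x,y in [(89,175),(424,134),(109,355),(444,315)]])
m=P.mean(0); print('A',m); th=np.radians(6.5); 
d=m-[.3815,.3556,.014]; print('offset jaw dir (cam-robot)',-d[0]*np.sin(th)+d[1]*np.cos(th))
v=P[0]-P[1]+P[2]-P[3];print('yaw',np.degrees(np.arctan2(v[1],v[0]))-90)
for n,x,y,z in [('L300',192,300,.038),('R300',263,300,.038),('L480',192,480,.038),('R480',270,480,.038),('tip',232,545,.034),('kL300',216,300,.058),('kR300',242,300,.058),('kL470',222,470,.058),('kR470',252,470,.058),('h1',104,92,.012),('h2',328,92,.012),('pl',58,300,.012),('pr',383,300,.012),('facetopL',107,247,.068),('facetopR',358,247,.068),('far topL',107,200,.068),('keyend',238,485,.058)]:
    print(n,onz(c,*b(x,y),z))
s=env.get_calibration('scene')
f=lambda x,y:(240+x/7-.43,195+y/7-.43)
print('scene tip centre',onz(s,*f(547,297),.038),'key end top',onz(s,*f(522,236),.058))
# predicted projections of hypothesised stand
for X in ([.56,.2425,.038],[.636,.2425,.038]): print((proj(s,X)[0]-[240,195]+.43)*7,(proj(c,X)[0]-[300,145]+.43)*7)
E
```

```text
A [0.3831 0.3552 0.014 ]
offset jaw dir (cam-robot) -0.000618198667603778
yaw 7.093813674098598
L300 [0.6296 0.2542 0.038 ]
R300 [0.6299 0.2334 0.038 ]
L480 [0.5758 0.2542 0.038 ]
R480 [0.5761 0.2315 0.038 ]
tip [0.5575 0.2423 0.034 ]
kL300 [0.6243 0.2484 0.058 ]
kR300 [0.6244 0.2409 0.058 ]
kL470 [0.5746 0.2468 0.058 ]
kR470 [0.5747 0.2382 0.058 ]
h1 [0.7018 0.2796 0.012 ]
h2 [0.7029 0.2112 0.012 ]
pl [0.6362 0.2932 0.012 ]
pr [0.6375 0.195  0.012 ]
facetopL [0.6367 0.2799 0.068 ]
facetopR [0.6377 0.2086 0.068 ]
far topL [0.6505 0.28   0.068 ]
keyend [0.5703 0.2422 0.058 ]
scene tip centre [0.5671 0.2392 0.038 ] key end top [0.5718 0.2438 0.058 ]
[554.5306 313.561 ] [232.3663 534.0976]
[381.0869 191.8295] [231.8263 279.5157]
```

jog_arm --motion '[[[2,0.04,0,-0.015,-1],[2,0,0,0,-1],[1.5,0,0,0,-1],[1,0,0,0,-1],[0.6,0,0,0,-1],[0.2,0,0,0,-1],[0.2,0,0,0,-1],[0,0,0,0,-1],[0,0,0,0,-1]]]'

```text
t: 9.15
tool_pos: [0.505, 0.242, 0.0361]
tool_rot: [0.708, -0.005, 0.707, 0.005]
wrist_force: [0.4, -0.4, -2.7]
grip_width: 0.0555
```

jog_arm --motion '[[[0.2,0,0,0,-1],[0.1,0,0,0,-1],[0.05,0,0,0,-1],[0,0,0,0,-1],[0,0,0,0,-1]]]'

```text
t: 9.57
tool_pos: [0.5047, 0.2418, 0.0323]
tool_rot: [0.707, -0.005, 0.707, 0.005]
wrist_force: [-0.7, -0.9, 0.9]
grip_width: 0.0551
```

```bash
python3 - <<'E'
from h import *
s=env.observe(); print(s['t'],s['tool_pos'],s['wrist_force'],s['moment'],s['grip_width'])
R=pose(s);print(np.degrees(np.arctan2(R[1,1],R[0,1])),R[2])
cv2.imwrite('pics/w4.png',env.read_camera('wrist')[:,:,::-1])
im=env.read_camera('scene')[:,:,::-1][170:290,210:370]; cv2.imwrite('pics/s4.png',cv2.resize(im,None,fx=5,fy=5,interpolation=cv2.INTER_CUBIC))
E
```

```text
9.5667 [0.50469906 0.24175645 0.03227193] [-0.73915358 -0.88805636  0.88352553] [-0.0378851   0.10156244 -0.01858754] 0.05514523605539408
90.80953945062102 [-9.99999733e-01  3.33763947e-04  6.50810829e-04]
```

View pics/s4.png

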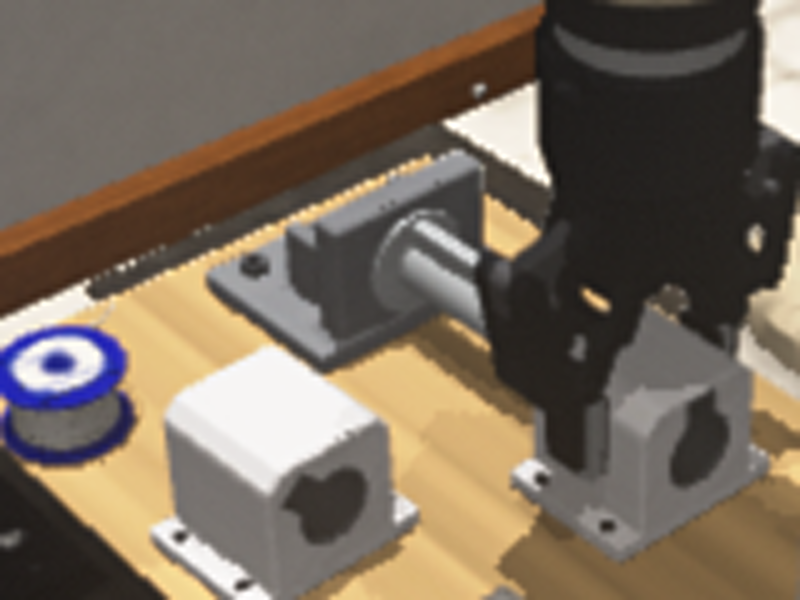

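View pics/w4.png

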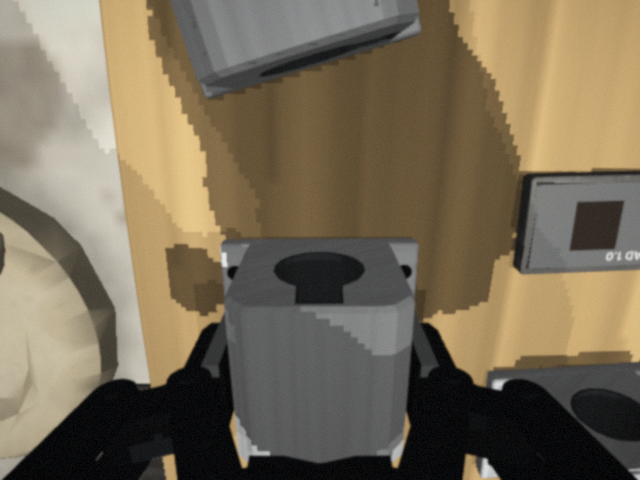

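jog_arm --motion '[[[0,0.03,0.5,0,-1],[0,0,0.7,0,-1],[0,0,0.7,0,-1],[0,0,0.5,0,-1],[0,0,0.4,0,-1],[0,0,0.4,0,-1],[0,0,0,0,-1],[0,0,0,0,-1]]]'

```text
t: 10.33
tool_pos: [0.5381, 0.2427, 0.0322]
tool_rot: [0.708, -0.005, 0.706, 0.005]
wrist_force: [0.2, -0.5, 3.5]
grip_width: 0.055
```

```bash
python3 - <<'E'
from h import *
s=env.observe(); print(s['t'],s['tool_pos'],s['wrist_force'],s['moment'],s['grip_width'])
im=env.read_camera('scene')[:,:,::-1][170:290,210:370]; cv2.imwrite('pics/s5.png',cv2.resize(im,None,fx=5,fy=5,interpolation=cv2.INTER_CUBIC))
cv2.imwrite('pics/w5.png',env.read_camera('wrist')[:,:,::-1])
E
```

```text
10.3333 [0.53812125 0.24270008 0.03219661] [ 0.17107745 -0.48556353  3.51143983] [ 0.251781   -0.14872921  0.011364  ] 0.05495016918848473
```

View pics/s5.png

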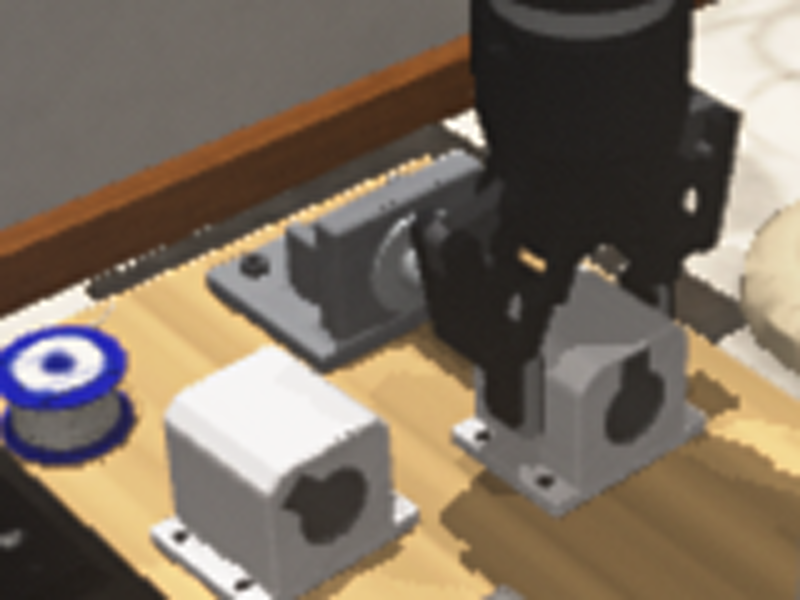

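View pics/w5.png

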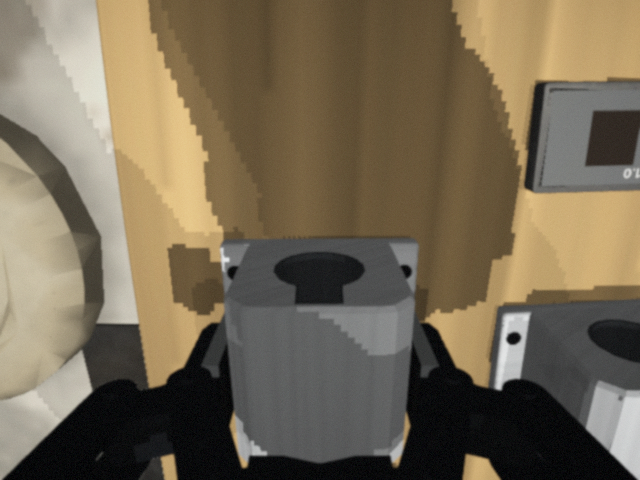

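jog_arm --motion '[[[0,0,0.4,0,-1],[0,0,0.6,0,-1],[0,0,0.6,0,-1],[0,0,0.6,0,-1],[0,0,0.6,0,-1],[0,0,0.4,0,-1],[0,0,0,0,-1],[0,0,0,0,-1]]]'

```text
t: 11.1
tool_pos: [0.569, 0.243, 0.0322]
tool_rot: [0.707, -0.005, 0.707, 0.005]
wrist_force: [-1.1, -1.3, 5.5]
grip_width: 0.055
```

jog_arm --motion '[[[0,0,0.4,0,-1],[0,0,0.6,0,-1],[0,0,0.6,0,-1],[0,0,0.6,0,-1],[0,0,0.4,0,-1],[0,0,0.2,0,-1],[0,0,0.1,0,-1],[0,0,0,0,-1],[0,0,0,0,-1]]]'

```text
t: 11.85
tool_pos: [0.5973, 0.2434, 0.0323]
tool_rot: [0.707, -0.005, 0.707, 0.005]
wrist_force: [-3.4, 0.5, 7.7]
grip_width: 0.0551
```

```bash
python3 - <<'E'
from h import *
s=env.observe(); print(s['t'],s['tool_pos'],s['wrist_force'],s['moment'],s['grip_width'])
im=env.read_camera('scene')[:,:,::-1][170:290,210:370]; cv2.imwrite('pics/s6.png',cv2.resize(im,None,fx=5,fy=5,interpolation=cv2.INTER_CUBIC))
E
```

```text
11.85 [0.59732611 0.24342895 0.03226457] [-3.39485136  0.47748781  7.69573246] [0.12273108 0.4140309  0.12113282] 0.05514108469513216
```

View pics/s6.png

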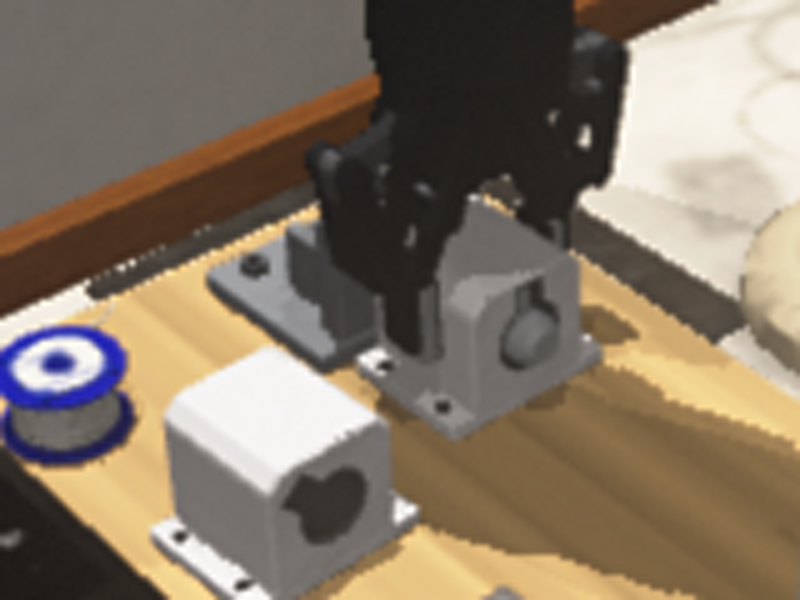

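jog_arm --motion '[[[-0.03,0,0.2,0,-1],[0,0,0.2,0,-1],[0,0,0.1,0,-1],[0,0,0.1,0,-1],[0,0,0,0,-1]]]'

```text
t: 12.32
tool_pos: [0.6031, 0.2434, 0.0323]
tool_rot: [0.707, -0.005, 0.707, 0.005]
wrist_force: [-3.0, -0.9, 5.9]
grip_width: 0.0549
```

jog_arm --motion '[[[0,0,0.1,0,-1],[0,0,0.1,0,-1],[0,0,0,0,-1],[0,0,0,0,-1]]]'

```text
t: 12.65
tool_pos: [0.6036, 0.2434, 0.0323]
tool_rot: [0.706, -0.005, 0.708, 0.005]
wrist_force: [-9.4, -1.4, 9.0]
grip_width: 0.055
```

jog_arm --motion '[[[0,0,0.1,0,-1],[0,0,0.1,0,-1],[0,0,0,0,-1],[0,0,0,0,-1]]]'

```text
t: 12.98
tool_pos: [0.6036, 0.2434, 0.0322]
tool_rot: [0.705, -0.005, 0.71, 0.006]
wrist_force: [-15.9, -2.0, 14.9]
grip_width: 0.055
```

```bash
python3 - <<'E'
from h import *
s=env.observe(); print(s['t'],s['tool_pos'],s['wrist_force'],s['moment'],s['grip_width'])
R=pose(s);print(np.degrees(np.arctan2(R[1,1],R[0,1])),R[2])
im=env.read_camera('scene')[:,:,::-1][190:270,240:340]; cv2.imwrite('pics/s7.png',cv2.resize(im,None,fx=7,fy=7,interpolation=cv2.INTER_CUBIC))
cv2.imwrite('pics/w7.png',env.read_camera('wrist')[:,:,::-1])
E
```

```text
12.9833 [0.60355283 0.24336908 0.0322376 ] [-15.93414537  -2.04741901  14.93412702] [0.16231683 2.64740349 0.19224001] 0.055041749920159276
90.88610458529331 [-9.99974793e-01  2.12914791e-04 -7.09703395e-03]
```

View pics/s7.png

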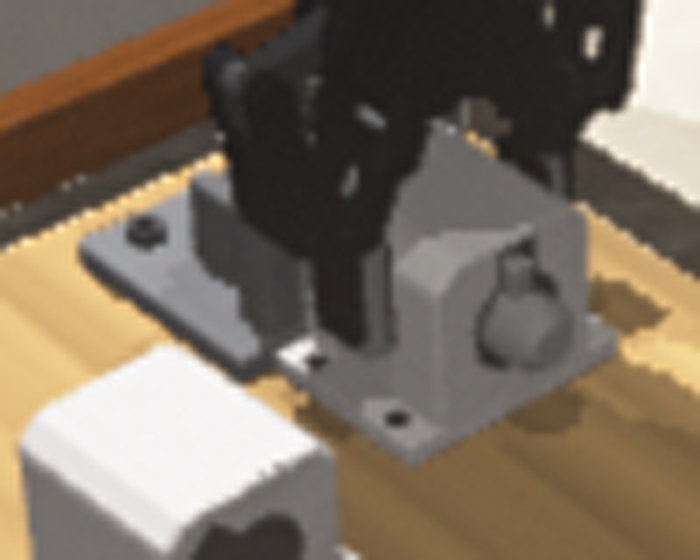

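View pics/w7.png

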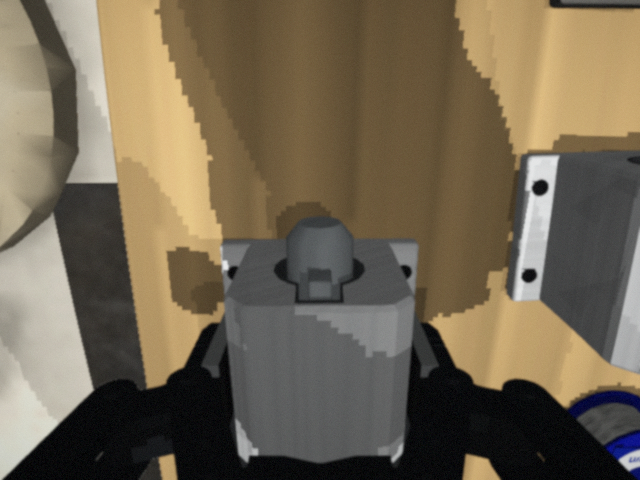

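jog_arm --motion '[[[0,0,-0.1,0,-1],[-0.03,0,-0.1,0,-1],[0,0,0,0,-1],[0,0,0,0,-0.1],[0,0,0,0,0.3],[0,0,0,0,0.6],[0,0,0,0,1],[0,0,0,0,1],[0,0,0,0,1],[0,0,0,0,1]]]'

```text
t: 13.92
tool_pos: [0.6056, 0.2433, 0.0321]
tool_rot: [0.707, -0.005, 0.707, 0.005]
wrist_force: [0.4, -0.1, 0.1]
grip_width: 0.0853
```

```bash
python3 - <<'E'
from h import *
s=env.observe(); print(s['t'],s['tool_pos'],s['wrist_force'],s['moment'],s['grip_width'])
cv2.imwrite('pics/w8.png',env.read_camera('wrist')[:,:,::-1])
E
```

```text
13.9167 [0.60557098 0.24333284 0.03211559] [ 0.38826043 -0.13056896  0.13981344] [-0.00629369  0.01736639  0.03373516] 0.08534157283325092
```

View pics/w8.png

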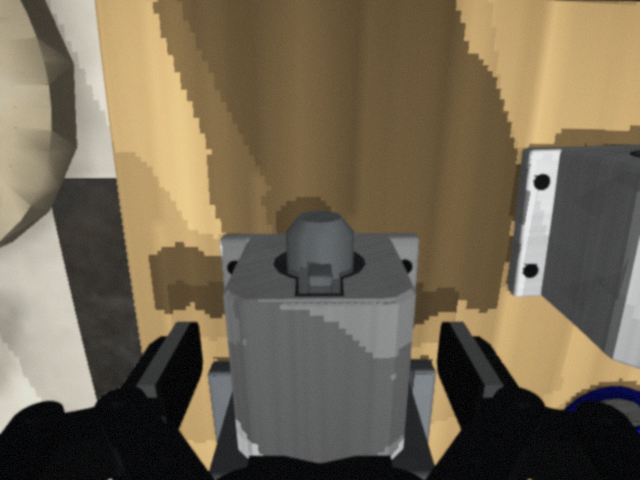

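Free of the hub. I'll lift straight up, then draw back over the cleared part of the board to look.

jog_arm --motion '[[[-1,0,0,0,1],[-2,0,0,0,1],[-2.5,0,0,0,1],[-2.5,0,0,0,1],[-2.5,0,0,0,1],[-2.5,0,0,0,1],[-2.5,0,0,0,1],[0,1,-2.5,0,1],[0,1,-2.5,0,1],[0,1,-2.5,0,1],[0,1,-2.5,0,1],[0,1,-2.5,0,1],[0,1,-2.5,0,1],[0,1,-2.5,0,1],[0,1,-2.5,0,1],[0,0,-1,0,1],[0,0,0,0,1],[0,0,0,0,1]]]'

```text
t: 15.47
tool_pos: [0.3946, 0.3205, 0.1883]
tool_rot: [0.708, -0.005, 0.707, 0.006]
wrist_force: [0.2, -0.3, 0.1]
grip_width: 0.0854
```

```bash
python3 - <<'E'
from h import *
s=env.observe(); print(s['t'],s['tool_pos'],s['wrist_force'],s['grip_width'])
t=env.read_camera('top')[:,:,::-1]; cv2.imwrite('pics/t9.png',t)
cv2.imwrite('pics/t9z.png',cv2.resize(t[135:350,240:390],None,fx=2.75,fy=2.75,interpolation=cv2.INTER_CUBIC))
im=env.read_camera('scene')[:,:,::-1]; cv2.imwrite('pics/s9f.png',im); cv2.imwrite('pics/s9.png',cv2.resize(im[190:370,200:440],None,fx=3.3,fy=3.3,interpolation=cv2.INTER_CUBIC))
E
```

```text
15.4667 [0.39455722 0.32050864 0.18825132] [ 0.22780972 -0.31663404  0.10265793] 0.08544932894962877
```

View pics/t9z.png

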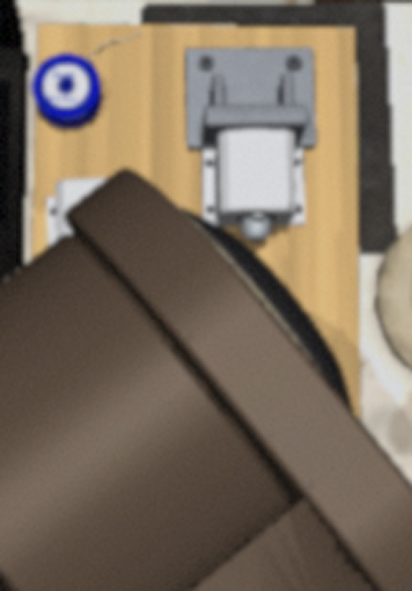

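View pics/s9.png

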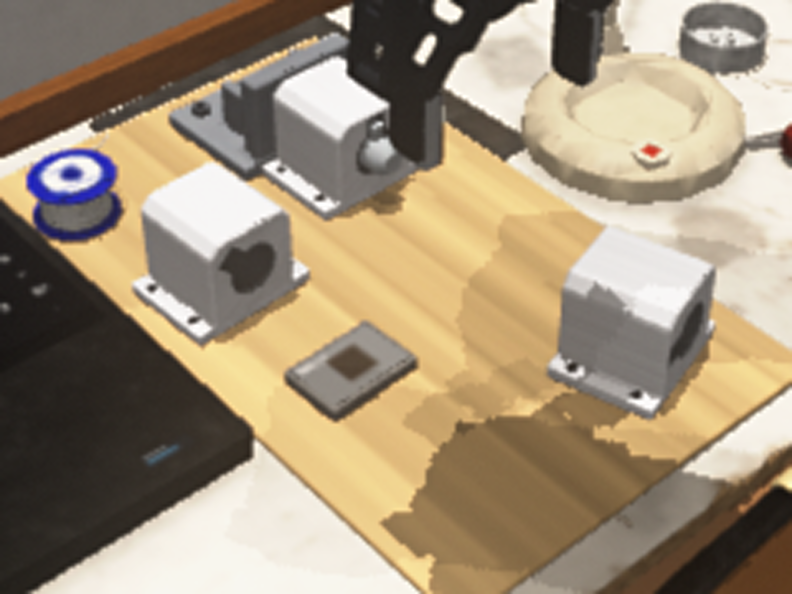

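```bash
python3 - <<'E'
import cv2
im=cv2.imread('pics/top0.png');t=cv2.imread('pics/t9.png')
cv2.imwrite('pics/zt9.png',cv2.resize(t[145:230,300:362],None,fx=7,fy=7,interpolation=cv2.INTER_CUBIC))
E
```

```text
(no output)
```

View pics/zt9.png

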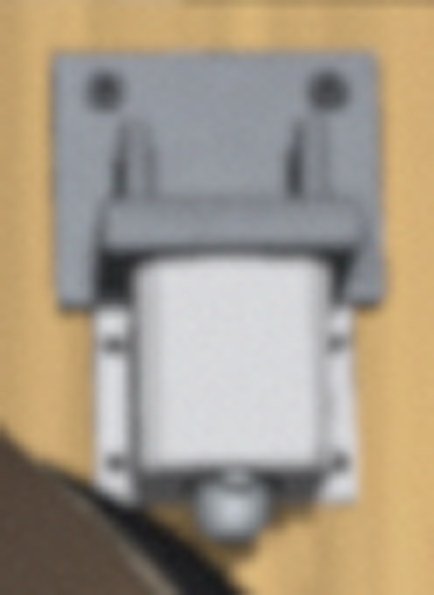

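```bash
python3 - <<'E'
from h import *
c=env.get_calibration('top')
b=lambda x,y:(300+x/7-.43,145+y/7-.43)
P=np.array([onz(c,*b(x,y),.014) for x,y in [(113,343),(337,343),(116,462),(340,461)]]);print(P,P.mean(0))
print('far top',onz(c,*b(235,257),.066),'near top',onz(c,*b(235,470),.066))
s=env.observe();print(s['t'],s['wrist_force']); env.sign_off()
E
```

```text
[[0.62257177 0.27661494 0.014     ]
 [0.62343711 0.20924067 0.014     ]
 [0.58613105 0.27556837 0.014     ]
 [0.58718174 0.20861722 0.014     ]] [0.60483042 0.2425103  0.014     ]
far top [0.63480351 0.24346282 0.066     ] near top [0.57294678 0.24360373 0.066     ]
15.5667 [ 0.84454251 -0.26153524  0.08437575]
the job is handed in; nothing more can be done
```

I put hub_a, the hub with its keyway at 12 o'clock, on the test shaft, home against the shoulder and standing on its foot, and handed the job in at about 15.6 s. I picked it from the scene and wrist pictures.

I lifted it over the grey block, because the gap between the block and a neighbouring hub was too narrow to slide through. I set it down in front of the shaft and slid it along the board from there.

Last checks:
- **Home:** the hub stopped dead at TCP x ≈ 0.6036 while the push rose to 16 N. After release, the top camera puts its centre at x ≈ 0.605. The target is about 0.604–0.606, from the measured shaft tip, so this agrees within the camera's accuracy of about 2 mm.
- **Fit:** the wrist camera shows the shaft and key central in the bore, with the tip and key end sticking out about as they should when home.
- **Clear of the robot:** the gripper is open, the wrist force is near zero, and the arm is drawn back.
- **Other two hubs:** the final scene picture shows both unmoved. In the final top view the arm hid one of them and part of the other, so that check rests on the scene picture.

No check failed.

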